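# Dry-stack a detector head in its bonding nest

## Robot

A 6-joint arm with a two-finger parallel gripper is mounted at the origin on the work surface. World frame = base frame: x ahead of the robot, y to its left, z up, the work surface at z = 0. Lengths are in m, angles in rad, forces in N, time in s.
With the tool pointing down it reaches from about 0.375 to 0.925 m from the base axis. Payload 5.7 kg.
Tool frame: the origin (TCP) lies midway between the tips of the shut fingers; the grasp point (between the pads) lies 19 mm behind it; z points along the fingers, x is the direction in which the jaws open and shut, and the axes are right-handed (so a half turn about z gives the same grasp; the last joint's range is limited). The gripper opens to 88 mm and grips with 3 to 60 N. Pads are 20 mm wide; open, the fingers measure 115 mm over their backs; the gripper's body (75 mm by 178 mm) begins 61 mm behind the grasp point.
Start: joints at [1.095, 0.359, 1.51, -0, 1.272, -0.115], TCP at [0.212, 0.561, 0.223] pointing down, gripper open.
Joint ranges: [-2.97, 2.97], [-1.01, 2.36], [0.21, 2.38], [-0.96, 4.11], [0.2, 2.71], [-2.98, 2.98]. Speed limits (rad/s): [2.39, 2.39, 3.14, 3.14, 3.14, 3.14].

## Interface

Orientations are given as a unit quaternion [x, y, z, w].
In Python, from bench import move_ptp, servo_line, goto_joints, move_gripper, sleep, inverse_kinematics, capture, PlanningError, close_job, spot_in, silhouettes, current_clock, current_joint_pos, current_qvel, current_joint_torque, current_position, current_orientation, current_force, current_torque, current_finger_gap gives the robot as it stands. Calls block until the motion is done:
- move_ptp(position, orientation): joint-space move of the TCP to a pose.
- servo_line(position, orientation=None, rate=0.15, contact_N=None): straight line of the TCP; orientation=None keeps the orientation; rate is the mean speed in m/s. With contact_N (N) it stops when the force on the tool has changed by that much, and returns True; else False.
- goto_joints(angles): joint-space move.
- move_gripper(opening): finger opening in m; the grip force is fixed at half the most; returns when the fingers have stopped.
- sleep(seconds).
- inverse_kinematics(position, orientation): joint angles nearest the present ones, or None.
- capture(name): name is "scene" or "side" or "wrist"; returns a dict with "image" (384x512x3 uint8, blue, green, red), "range_z" (384x512 float32, m along the optical axis (not along the pixel's ray), 0 where there is no reading), "intrinsics" (3x3 intrinsics, pixels), "R" (3x3) and "t" (3): a world point X has camera coordinates R X + t. Camera axes: x right, y down, z forward; pixel columns grow to the right and rows downward; lengths in m; the calibration is good to about 2 mm. A picture is of the moment at which its call begins.
A pose or a line that the arm cannot do raises PlanningError and nothing moves.
- close_job(): hands the job in, once; it reports no verdict.
Trained networks look in the newest picture that a camera, given by its name, has taken for a name from the list of things; names that differ only in an ending like _2 or _b are one class to them, and where a whole thing is asked for, a point or a joint stands for the part that bears it (a point fixed in the world has none). Each returns a list of dicts, best first, with "conf" (0 to 1); they miss things now and then, are a little off and sometimes report something else, mostly with a low value. They report only what shows in the picture. A call takes as long as a camera call. They do not tell look-alikes from the thing itself.
- spot_in(camera, query): "xy" ([column, row] in pixels, amid what is visible of it).
- silhouettes(camera, query): "region" (384x512 bool, what is visible of it) and "xy" ([column, row] in pixels, amid what is visible of it).
Readings, each from a call of its own:
- current_clock(): time.
- current_joint_pos(): joint angles.
- current_qvel(): joint speeds.
- current_joint_torque(): joint torques, N m.
- current_position(): TCP position.
- current_orientation(): TCP orientation.
- current_force(): force on the tool from outside, world axes, zero at the start.
- current_torque(): the same for the moment, N m.
- current_finger_gap(): finger opening in m.
Only numpy, scipy, OpenCV 4.12 (cv2) and the standard library are available. Lean on these libraries where they do the work, as an engineer would, in place of code of your own. Each camera call takes 0.05 s, during which the arm holds its last target. There are 200 camera calls.

## Task

Stack the detector head in the grey bonding nest: lift the black barrel with the gold connector straight up out of its well in the white storage block and, keeping it upright, lower it to the bottom of the nest's pocket with the connector in the side notch; then lay the aluminium spacer ring flat on the barrel, and last the amber filter disc flat on the spacer, all three down inside the pocket. Set each piece down gently, never letting it drop, and leave everything else on the bench where it is.

Things in the scene. Friction and masses are not known exactly. Their poses are not given: they have to be found in the camera images.
- nest: Bonding nest, fixed: aluminium foot plate 120 (x) x 110 (y) x 12 mm with a grey round collar, outer diameter 80, rim 120 mm above the bench. Origin: centre of the plate's underside, on the pocket's axis; z up. Two finger slots, 32 mm wide at the bore, open outwards and upwards, cut the collar on its +y and -y sides from 40 mm above the bench to the rim. Its yaw varies.
- pocket (a point): Centre of the nest's pocket floor, 12 mm above the bench. The pocket is a round bore of diameter 53 from there up to the rim, 108 mm higher, its mouth chamfered to diameter 59 over the top 6 mm.
- notch (a point): Bottom of the connector notch, 58 mm above the bench and 33 mm from the pocket's axis on the nest's -x side. The notch is 21 mm wide at the bore, goes through the collar's wall and is open upwards to the rim; the only one of its kind.
- kit: White storage block, fixed, 235 (x) x 85 (y) x 56 mm high, left or right of the nest. Origin: centre of its underside. Three upright wells at x = -75, 0, +75 mm, y = 0: diameter 53, 44 mm deep, floor 12 mm above the bench. A tube stands in each, in any order, 30 to 40 mm proud; fingers fit down only at the block's long sides (+y and -y).
- barrel: Detector barrel: black cylinder, diameter 50, height 80 mm, foot chamfered 3 mm, about 0.24 kg. Origin: centre of its underside; z up its axis. A gold connector block, 16 mm wide, 14 mm tall, sticks out 13.5 mm on its -x side, centred 59 mm above the origin. It stands in a well; its -x points within 0.3 rad of the block's -x.
- plug (a point): Centre of the outer face of the barrel's gold connector: 38.5 mm out from the barrel's axis on its -x side, 59 mm above its underside.
- tray: Blue steel parts tray, fixed, 245 (x) x 140 (y) x 12 mm high, walls and floor 4 mm thick. Origin: centre of its underside. The spacer, the filter and a brass retaining ring lie flat in it in a row along its x, in any order, about 75 mm apart.
- spacer: Aluminium spacer ring, outer diameter 50, inner 36, 12 mm thick, about 0.035 kg, lying flat in the tray. Origin: centre of its underside; z up.
- filter: Filter disc: amber glass in a black rim, diameter 50, 8 mm thick, about 0.04 kg, lying flat in the tray. Origin: centre of its underside; z up.
- tube_silver: Plain aluminium tube without connector, diameter 50, 74 mm tall, in a well of the storage block; not to be moved. Origin: centre of its underside.
- tube_blue: Aluminium tube with a blue band and no connector, diameter 50, 84 mm tall, in a well of the storage block; not to be moved. Origin: centre of its underside.
- retainer: Brass retaining ring, outer diameter 42, inner 32, 6 mm thick, in the tray among the parts; not to be moved. Origin: centre of its underside.
- iris_post: Black iris on a steel post with a round foot of diameter 60, 204 mm tall, standing beyond the nest; not to be knocked. Origin: centre of its underside.
- jar: Jar with a black cap, diameter 52, 75 mm tall, standing beyond the nest; not to be knocked. Origin: centre of its underside.
- gold_sphere: Gold-plated spare sphere on a brass stub, diameter 80, 104 mm tall, standing at the back; not to be knocked. Origin: centre of its underside.
- screwdriver: Screwdriver with a yellow handle, 170 mm long along its x, lying between the robot and the nest; not to be moved. Origin: on the bench under its middle.
- wrench: Steel wrench, 150 mm long along its x, lying at the left edge of the work area; not to be moved. Origin: on the bench under its middle.
There are look-alikes about, which are no part of the job. There is more than one size of the spacer; the one meant has the size given above.

How it is judged:
By the outcome, as a careful person would: the job done as asked, in the order asked, and still so for the second after the job is handed in, with the robot touching nothing.
It also fails if it takes over 72 s, if anything falls off the work surface, if the arm or the gripper's body presses on something with over 40 N, if the wrist force passes 120 N, or if a joint passes its speed limit or range.

## Working session

There is one attempt and no reset: what is moved stays moved. The work goes in short steps, each a Python script; the robot and the scene stay as the last script left them, time stands still between calls to the robot, and variables do not carry over. Pictures are saved under pics/ and viewed, about 8 in all and at most 12, crops included, and the job is handed in when it is done.

```bash
ls; mkdir -p pics; cat > h.py <<'E'
import numpy as np, cv2
from bench import *
def cloud(c):
    z=c["range_z"]; K=c["intrinsics"]; v,u=np.mgrid[:384,:512]
    P=np.stack([(u-K[0,2])/K[0,0]*z,(v-K[1,2])/K[1,1]*z,z],-1)
    W=(P-c["t"])@c["R"]; W[z==0]=np.nan
    return W
def q_yaw(a):  # tool down, tool x at world angle a
    return [float(np.cos(a/2)),float(np.sin(a/2)),0.,0.]
E
python3 - <<'E'
from h import *
ims=[]
for n in ("scene","side"):
    c=capture(n); W=cloud(c); ims.append(c["image"]); np.savez(f"{n}.npz",img=c["image"],W=W,K=c["intrinsics"],R=c["R"],t=c["t"])
    print(n,"cam at",(-c["R"].T@c["t"]).round(3))
    for q in ["nest","kit","barrel","plug","notch","tray","spacer","filter","tube_silver","tube_blue","retainer","iris_post","jar","gold_sphere","screwdriver","wrench"]:
        for s in silhouettes(n,q)[:3]:
            w=W[s["region"]]; w=w[~np.isnan(w[:,0])]
            print(q,round(s["conf"],2),np.round(s["xy"]),s["region"].sum(), np.median(w,0).round(3) if len(w) else None, w[:,2].max().round(3) if len(w) else None)
    cv2.imwrite(f"pics/{n}.png",c["image"])
print(current_position(),current_orientation(),current_clock())
E
```

```text
pics
scene cam at [ 1.077 -0.879  0.784]
nest 0.82 [240. 227.] 1722 [ 0.55  -0.006  0.027] 0.122
nest 0.33 [329. 229.] 562 [0.761 0.078 0.046] 0.078
kit 0.85 [158. 294.] 2412 [ 0.52  -0.314  0.049] 0.082
barrel 0.58 [154. 268.] 485 [ 0.48  -0.291  0.089] 0.094
plug 0.91 [151. 265.] 494 [ 0.479 -0.291  0.088] 0.094
plug 0.16 [242. 228.] 1726 [ 0.548 -0.006  0.026] 0.122
notch 0.7 [277. 151.] 100 [0.404 0.485 0.005] 0.01
notch 0.69 [241. 225.] 1604 [ 0.548 -0.007  0.028] 0.122
tray 0.74 [149. 269.] 491 [ 0.479 -0.291  0.089] 0.094
tray 0.69 [280. 195.] 1697 [0.546 0.248 0.004] 0.119
spacer 0.76 [322. 171.] 183 [0.613 0.402 0.011] 0.021
spacer 0.72 [328. 229.] 515 [0.761 0.077 0.048] 0.078
spacer 0.64 [282. 186.] 86 [0.528 0.272 0.012] 0.019
filter 0.62 [257. 182.] 100 [0.46  0.245 0.012] 0.016
tube_silver 0.94 [174. 281.] 518 [ 0.549 -0.314  0.084] 0.089
tube_blue 0.73 [137. 252.] 425 [ 0.407 -0.269  0.092] 0.1
retainer 0.52 [307. 194.] 15 [0.618 0.272 0.007] 0.01
iris_post 0.74 [300. 278.] 1160 [ 0.784 -0.161  0.076] 0.206
jar 0.65 [138. 252.] 508 [ 0.408 -0.268  0.089] 0.1
jar 0.56 [
[... 988 characters left out ...]
] 485 [ 0.778 -0.144  0.072] 0.202
retainer 0.54 [238. 254.] 97 [0.61  0.273 0.007] 0.012
iris_post 0.95 [199. 146.] 486 [ 0.778 -0.144  0.075] 0.205
iris_post 0.56 [269. 261.] 182 [0.529 0.273 0.013] 0.019
jar 0.65 [271. 252.] 3752 [0.531 0.261 0.003] 0.019
jar 0.63 [301. 249.] 261 [0.457 0.256 0.01 ] 0.016
jar 0.56 [196. 202.] 453 [0.751 0.115 0.047] 0.078
gold_sphere 0.33 [328. 181.] 153 [ 0.354 -0.042  0.021] 0.027
screwdriver 0.63 [331. 178.] 112 [ 0.354 -0.044  0.022] 0.027
wrench 0.82 [348. 329.] 308 [0.361 0.476 0.005] 0.197
wrench 0.49 [295. 126.] 217 [ 0.469 -0.261  0.08 ] 0.094
[0.21180482 0.56134466 0.22261575] [ 8.22507179e-01  5.68754725e-01 -5.12145580e-05  2.47084877e-05] 1.7
```

```bash
python3 - <<'E'
import cv2,numpy as np
a=cv2.imread("pics/scene.png")[130:330,110:380]; b=cv2.imread("pics/side.png")[90:340,160:380]
a=cv2.resize(a,(800,593),interpolation=cv2.INTER_CUBIC); cv2.imwrite("pics/scene_c.png",a)
cv2.imwrite("pics/side_c.png",cv2.resize(b,(528,600),interpolation=cv2.INTER_CUBIC))
E
```

```text
(no output)
```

View pics/scene_c.png

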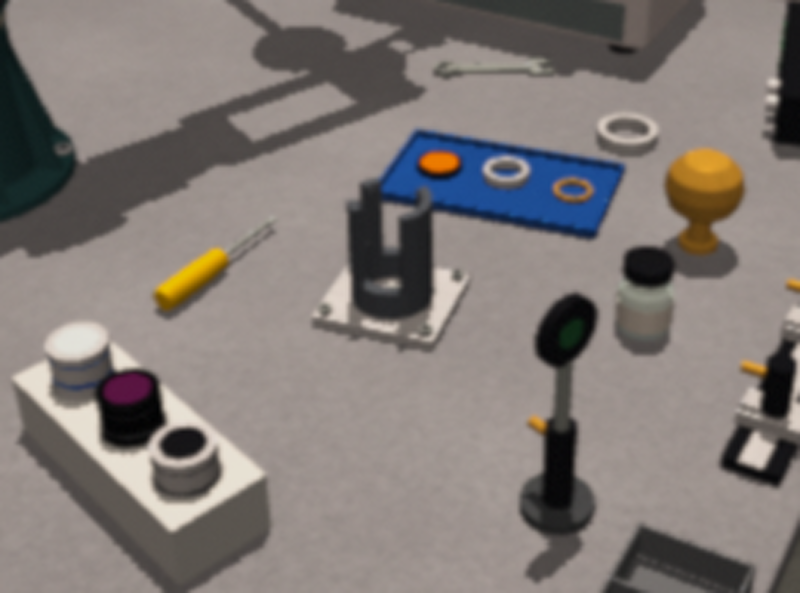

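View pics/side_c.png

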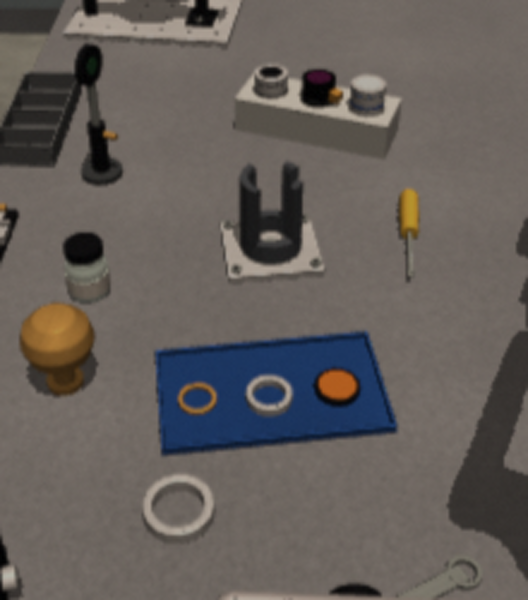

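Candidates: for the spacer, the ring in the tray at (282,186) in the scene picture, the large ring on the bench at (322,171), and the brass ring at (307,194). For the barrel, black with its gold plug in the middle well at (154,268), the silver tube at (174,281), and the blue-banded tube at (137,252). The filter is at (257,182). I choose the tray's middle ring, the middle tube and the amber disc, and will check each with the wrist camera.

```bash
cat >> h.py <<'E'
def pick_yaw(p,a):
    """orientation with jaws along a (mod pi), nearest in last joint to its middle"""
    best=None
    for k in (-1,0,1):
        q=q_yaw(a+k*np.pi); j=inverse_kinematics(p,q)
        if j is not None and (best is None or abs(j[5])<best[0]): best=(abs(j[5]),q)
    return best[1]
def look(name,pos,a):
    q=pick_yaw(pos,a); move_ptp(pos,q); c=capture("wrist"); W=cloud(c)
    np.savez(name+".npz",img=c["image"],W=W,K=c["intrinsics"],R=c["R"],t=c["t"]); cv2.imwrite(f"pics/{name}.png",c["image"])
    print(name,"cam",(-c["R"].T@c["t"]).round(3),"t",round(current_clock(),2),"q",current_joint_pos().__repr__())
    return c,W
def circ(xy):
    A=np.c_[2*xy,np.ones(len(xy))]; s=np.linalg.lstsq(A,(xy**2).sum(1),rcond=None)[0]
    return s[:2],np.sqrt(s[2]+s[:2]@s[:2])
E
python3 - <<'E'
from h import *
for n,p,a,qs in [("tray1",[0.53,0.25,0.30],1.5,["tray","spacer","filter","retainer"]),("nest1",[0.54,0.02,0.32],1.5,["nest","notch"]),("kit1",[0.475,-0.28,0.30],1.3,["kit","barrel","plug","tube_silver","tube_blue"])]:
    c,W=look(n,p,a)
    for q in qs:
        for s in silhouettes("wrist",q)[:2]:
            r=s["region"]; w=W[r]; w=w[~np.isnan(w[:,0])]
            if len(w)<5: continue
            zt=np.percentile(w[:,2],95); top=w[np.abs(w[:,2]-zt)<.003]
            e=cv2.minEnclosingCircle(top[:,:2].astype(np.float32))
            print(q,round(s["conf"],2),np.round(s["xy"]),r.sum(),"ztop",zt.round(4),"mec",np.round(e[0],4),round(e[1],4))
ims=[cv2.imread(f"pics/{n}.png") for n in("tray1","nest1","kit1")]
o=np.zeros((600,800,3),np.uint8)
for i,(y,x) in enumerate([(0,0),(0,400),(300,0)]): o[y:y+300,x:x+400]=cv2.resize(ims[i],(400,300),interpolation=cv2.INTER_AREA)
cv2.imwrite("pics/trio.png",o)
E
```

```text
tray1 cam [0.458 0.255 0.462] t 3.41 q array([ 3.24417899e-01,  2.79691905e-01,  1.43384493e+00,  3.22232748e-04,
        1.42851295e+00, -1.17671887e+00])
tray 0.7 [257. 152.] 16623 ztop 0.0122 mec [0.5287 0.2547] 0.1397
spacer 0.91 [380. 220.] 1092 ztop 0.018 mec [0.6131 0.4102] 0.0344
spacer 0.83 [280. 156.] 632 ztop 0.0174 mec [0.5297 0.2663] 0.0246
filter 0.68 [248.  99.] 1102 ztop 0.0139 mec [0.4565 0.2495] 0.0243
retainer 0.83 [275. 194.] 290 ztop 0.0114 mec [0.6068 0.2715] 0.0209
nest1 cam [0.61  0.015 0.482] t 5.97 q array([-9.04851410e-02,  1.96699663e-01,  1.49701983e+00,  8.47655743e-05,
        1.44793863e+00,  1.55040440e+00])
nest 0.84 [261. 157.] 6532 ztop 0.1203 mec [0.5338 0.0144] 0.0391
nest 0.33 [310. 272.] 989 ztop 0.0263 mec [ 0.3511 -0.0572] 0.042
notch 0.97 [259. 160.] 6531 ztop 0.1203 mec [0.5338 0.0144] 0.0391
kit1 cam [ 0.543 -0.298  0.462] t 7.3 q array([-6.56002245e-01,  2.26130281e-01,  1.50639527e+00,  6.02167997e-04,
        1.40897914e+00,  1.18393531e+00])
kit 0.63 [261. 144.] 7662 ztop 0.0576 mec [ 0.4704 -0.2812] 0.124
barrel 0.67 [256. 168.] 1862 ztop 0.0936 mec [ 0.4707 -0.2813] 0.0252
plug 0.98 [258. 168.] 1797 ztop 0.0936 mec [ 0.4707 -0.2813] 0.0252
tube_silver 0.68 [264. 101.] 1766 ztop 0.0878 mec [ 0.5417 -0.305 ] 0.025
tube_blue 0.88 [254. 226.] 1715 ztop 0.0975 mec [ 0.3999 -0.2576] 0.0252
```

View pics/trio.png

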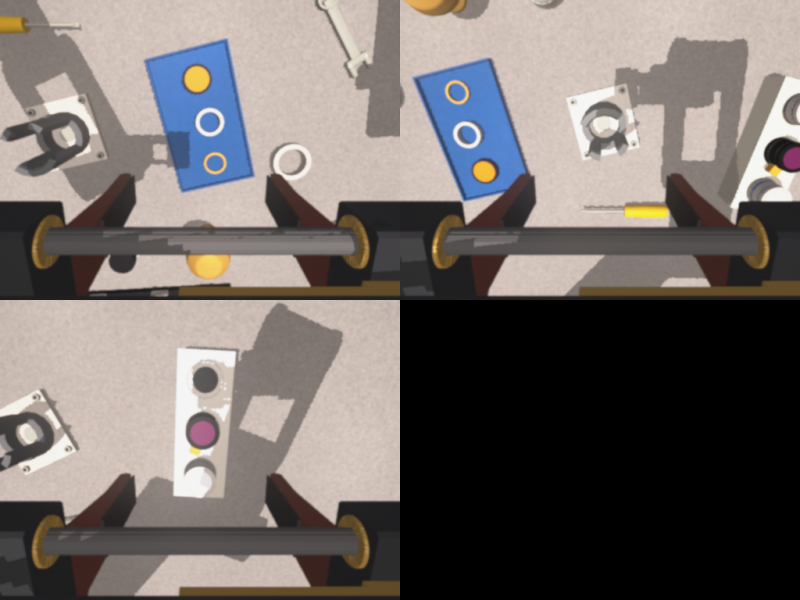

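```bash
python3 - <<'E'
import numpy as np,cv2
d=np.load("nest1.npz"); W=d["W"]; c=np.array([.5338,.0144])
def rimfit(W,c):
    m=(W[...,2]>.1)&(np.linalg.norm(W[...,:2]-c,axis=-1)<.05); return W[m]
p=rimfit(W,c); r=np.hypot(*(p[:,:2]-c).T); a=np.degrees(np.arctan2(p[:,1]-c[1],p[:,0]-c[0]))
t=(p[:,2]>.117)
h,_=np.histogram(a[t],np.arange(-180,181,10)); print(dict(zip(range(-180,180,10),h)))
# foot plate yaw
m=(np.abs(W[...,2]-.0135)<.005)&(np.linalg.norm(W[...,:2]-c,axis=-1)<.1)
q=W[m][:,:2].astype(np.float32); print("plate",cv2.minAreaRect(q))
# rim image
s=d["img"]; K=d["K"];
v,u=np.where((W[...,2]>.1)); v,u=v[(np.linalg.norm(W[v,u,:2]-c,axis=-1)<.05)],u[(np.linalg.norm(W[v,u,:2]-c,axis=-1)<.05)]
cv2.imwrite("pics/nestc.png",cv2.resize(s[90:220,190:340],None,fx=4,fy=4,interpolation=cv2.INTER_CUBIC))
d=np.load("kit1.npz"); W=d["W"]; c=np.array([.4708,-.2813])
hsv=cv2.cvtColor(d["img"],cv2.COLOR_BGR2HSV)
r=np.linalg.norm(W[...,:2]-c,axis=-1)
m=(r>.023)&(r<.045)&(W[...,2]>.066)&(W[...,2]<.09)&(hsv[...,1]>90)&(abs(hsv[...,0].astype(int)-24)<9)
q=W[m]; print("conn",m.sum(),np.median(q,0)); 
z=q[q[:,2]>.074]; 
for g in (q,z):
  v=g[:,:2].mean(0)-c; print(len(g),"dir",np.arctan2(-v[1],-v[0]),np.hypot(*v))
E
```

```text
{-180: np.int64(0), -170: np.int64(0), -160: np.int64(0), -150: np.int64(36), -140: np.int64(47), -130: np.int64(50), -120: np.int64(23), -110: np.int64(132), -100: np.int64(805), -90: np.int64(1091), -80: np.int64(3132), -70: np.int64(1900), -60: np.int64(2402), -50: np.int64(2283), -40: np.int64(1765), -30: np.int64(1524), -20: np.int64(1371), -10: np.int64(1340), 0: np.int64(1359), 10: np.int64(1477), 20: np.int64(1426), 30: np.int64(1752), 40: np.int64(1616), 50: np.int64(164), 60: np.int64(10), 70: np.int64(38), 80: np.int64(349), 90: np.int64(21), 100: np.int64(0), 110: np.int64(0), 120: np.int64(0), 130: np.int64(23), 140: np.int64(51), 150: np.int64(48), 160: np.int64(31), 170: np.int64(0)}
plate ((0.5341740250587463, 0.014009974896907806), (0.11985224485397339, 0.11007200181484222), 9.454318046569824)
conn 92 [ 0.44430523 -0.2617496   0.07842563]
92 dir -0.6351958719778021 0.03273615654858212
92 dir -0.6351958719778021 0.03273615654858212
```

View pics/nestc.png

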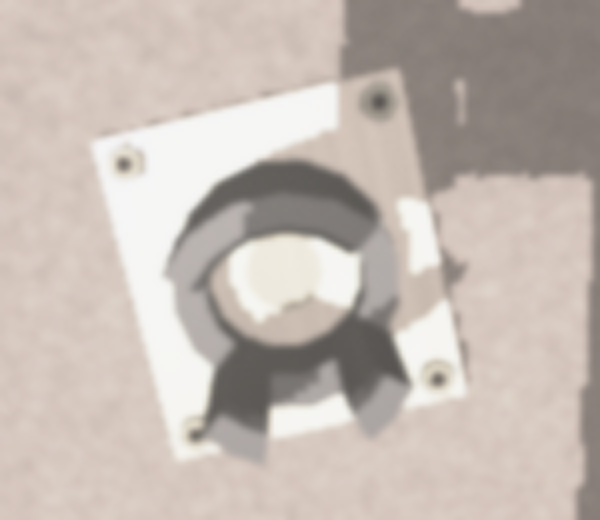

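Picture notes: in the nest crop the notch is at about (300,390), towards world −x, which agrees with the plate's long side: nest yaw 0.165. In the kit picture the barrel is at (202,432), with its connector at (196,450). Grasping the barrel next.

```bash
python3 - <<'E'
from h import *
b=np.array([.4708,-.2813]); a=-.625+np.pi/2
q=q_yaw(a); print(inverse_kinematics([*b,.2],q))
move_ptp([*b,.15],q)
print("contact",servo_line([*b,.062],rate=.1,contact_N=8), current_position())
move_gripper(.03); print("gap",current_finger_gap(),current_force())
c=capture("wrist");cv2.imwrite("pics/g0.png",c["image"])
servo_line([*b,.18],rate=.08); print(current_force())
servo_line([*b,.26],rate=.2)
c=capture("wrist"); W=cloud(c); np.savez("g1.npz",img=c["image"],W=W); cv2.imwrite("pics/g1.png",c["image"])
p=current_position()
for s in silhouettes("wrist","barrel")[:2]:
    w=W[s["region"]]; w=w[~np.isnan(w[:,0])]; print(s["conf"],s["xy"],len(w),np.median(w,0)-p)
print(p,"gap",current_finger_gap(),current_force(),current_clock())
E
```

```text
[-6.64537292e-01  3.07457963e-01  1.65048013e+00 -4.44089210e-16
  1.18365456e+00 -1.61033362e+00]
contact False [ 0.47124352 -0.28162958  0.06248283]
gap 0.04973346975013103 [0.21112128 0.8819542  1.63906818]
[ 0.46661682  0.16681272 -3.16322873]
0.93 [256.5, 241.8] 10375 [-0.00976451  0.00780071  0.03104196]
[ 0.4698964  -0.28059843  0.25845233] gap 0.04972064814428478 [-0.33959754 -0.10606088 -2.25722511] 13.9583
```

View pics/g1.png

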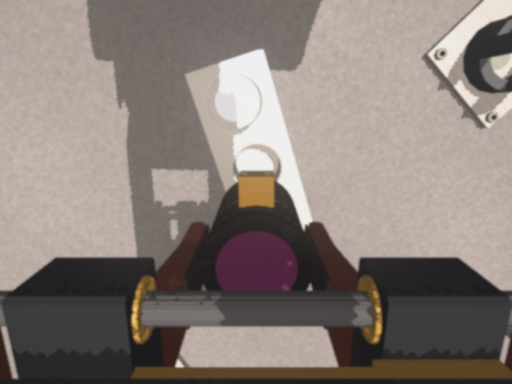

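```bash
python3 - <<'E'
import numpy as np,cv2
d=np.load("g1.npz");W=d["W"];img=d["img"]; p=np.array([.4699,-.2806,.25845]); a=-.625+np.pi/2
X=np.array([np.cos(a),np.sin(a)]); F=np.array([-np.cos(-.625),-np.sin(-.625)])  # jaw dir, connector(-x) dir
L=np.stack([(W[...,:2]-p[:2])@F,(W[...,:2]-p[:2])@X,W[...,2]-p[2]],-1)
hsv=cv2.cvtColor(img,cv2.COLOR_BGR2HSV)
g=(abs(hsv[...,0].astype(int)-18)<10)&(hsv[...,1]>120); g[:165]=0; g[215:]=0; g[:,:225]=0; g[:,290:]=0
q=L[g]; q=q[q[:,2]>.0]; print("conn n",len(q),"F range",np.percentile(q[:,0],[2,98]),"lat",np.percentile(q[:,1],[2,50,98]),"z",np.percentile(q[:,2],[5,50,95]))
nr,fr=q[q[:,0]<.031],q[q[:,0]>.034]; print("lat near/far",(nr[:,1].min()+nr[:,1].max())/2,(fr[:,1].min()+fr[:,1].max())/2)
m=(abs(L[...,2]-.031)<.003)&(abs(L[...,1])<.03)&(L[...,0]>-.03)&(L[...,0]<.03)
q=L[m]; print("top n",len(q),"F",q[:,0].min(),q[:,0].max(),"lat",q[:,1].min(),q[:,1].max(),"z",np.median(q[:,2]))
# outer edge fit for front half
e=[]
for t in np.radians(np.arange(-50,51,5)):
    th=np.arctan2(q[:,1],q[:,0]); s=q[abs(th-t)<.05]
    if len(s): e.append(s[np.argmax(np.hypot(s[:,0],s[:,1])),:2])
e=np.array(e); A=np.c_[2*e,np.ones(len(e))]; s=np.linalg.lstsq(A,(e**2).sum(1),rcond=None)[0]; print("centre(F,lat)",s[:2],"r",np.sqrt(s[2]+s[:2]@s[:2]))
E
```

```text
conn n 1091 F range [0.0239663  0.03820954] lat [-0.00836024 -0.00062927  0.00710532] z [0.01623419 0.01724473 0.01824374]
lat near/far -0.0007261515760755254 -0.0006314915605341075
top n 7710 F -0.011685059223865283 0.025039868911144198 lat -0.02990500391151528 0.029999634280394 z 0.03137214865803137
centre(F,lat) [ 1.92069725e-05 -4.17641563e-04] r 0.02497204995641369
```

```bash
python3 - <<'E'
from h import *
n=np.array([.534,.014]); q=q_yaw(.165+np.pi/2)
move_ptp([*n,.26],q); 
servo_line([*n,.185],rate=.15); sleep(.2); p=current_position(); print(p)
n2=n+(n-p[:2])
print("c1",servo_line([*n2,.12],rate=.06,contact_N=6),current_position(),current_force(),current_torque())
c=capture("wrist");cv2.imwrite("pics/n2.png",c["image"]); print(current_clock())
E
```

```text
[0.53493282 0.01378714 0.18616589]
c1 False [0.53313944 0.01423584 0.12028099] [-0.51661027  0.55522766 -2.08934068] [0.06190794 0.04531525 0.00150823]
17.25
```

View pics/n2.png

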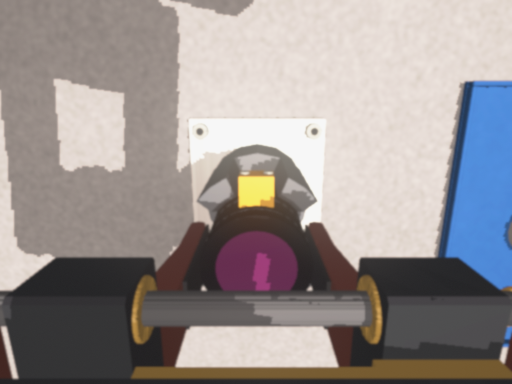

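The barrel is inside the bore with the connector centred in the notch at (257,190), and there is no contact force. Lowering on.

```bash
python3 - <<'E'
from h import *
n=np.array([.534,.014])
r=servo_line([*n,.072],rate=.06,contact_N=8);print(r,current_position(),current_force())
if not r:
    r=servo_line([*n,.058],rate=.02,contact_N=5);print(r,current_position(),current_force())
    p=current_position()
    if r and p[2]<.066:
        move_gripper(.065); sleep(.2); print(current_force())
        servo_line([*n,.15],rate=.15); 
        move_ptp([.534-.07,.014,.30],q_yaw(.165+np.pi/2))
        c=capture("wrist"); cv2.imwrite("pics/n3.png",c["image"]); W=cloud(c)
        for s in silhouettes("wrist","barrel")[:2]:
            w=W[s["region"]]; w=w[~np.isnan(w[:,0])]; z=np.percentile(w[:,2],95); t=w[abs(w[:,2]-z)<.003]
            print(s["conf"],s["xy"],z,cv2.minEnclosingCircle(t[:,:2].astype(np.float32)))
print(current_clock())
E
```

```text
False [0.53424364 0.01397737 0.07219123] [-0.52230152 -0.2046635  -2.55599505]
True [0.53402344 0.01431774 0.06179942] [0.65967804 0.99277899 3.80992428]
[ 0.16867019 -0.6425621   0.8701544 ]
0.9 [243.9, 220.8] 0.09367801349425298 ((0.533100426197052, 0.01423659734427929), 0.025180639699101448)
0.66 [220.3, 64.4] 0.02642486324150016 ((0.3524162173271179, -0.05681627616286278), 0.042121246457099915)
20.95
```

```bash
cat >> h.py <<'E'
def fetch(s,a,ztop,zg=.0065):
    """grasp a flat part at xy s with jaws along a, lift, report its offset in the hand"""
    q=q_yaw(a); s=np.array(s)
    move_ptp([*s,.10],q); move_gripper(.07)
    servo_line([*s,.03],rate=.12); print("contact",servo_line([*s,zg],rate=.04,contact_N=4),current_position())
    zg=current_position()[2]
    move_gripper(.03); print("gap",current_finger_gap())
    servo_line([*s,.06],rate=.06); servo_line([*s,.22],rate=.2); sleep(.2)
    c=capture("wrist"); W=cloud(c); p=current_position()
    X=np.array([np.cos(a),np.sin(a)]); F=np.array([np.sin(a),-np.cos(a)])
    L=np.stack([(W[...,:2]-p[:2])@F,(W[...,:2]-p[:2])@X,W[...,2]-p[2]],-1); np.savez("hand.npz",L=L,img=c["image"])
    m=(abs(L[...,2]-(ztop-zg))<.004)&(abs(L[...,1])<.022)&(abs(L[...,0])<.045); t=L[m]; th=np.arctan2(t[:,1],t[:,0]); e=[]
    for k in np.radians(np.arange(-180,181,5)):
        g=t[abs(th-k)<.05]
        if len(g):
            g=g[np.argmax(np.hypot(g[:,0],g[:,1])),:2]
            if abs(g[1])<.02 and np.hypot(*g)>.015: e.append(g)
    cen,r=circ(np.array(e)); print("in hand centre (F,lat)",cen,"r",r,"z",np.median(t[:,2]),"gap",current_finger_gap(),zg,"t",current_clock())
    cv2.imwrite("pics/hand_%d.png"%int(current_clock()),c["image"])
E
python3 - <<'E'
from h import *
fetch([.5297,.2663],.165+np.pi/2,.016)
E
ls -t pics|head -1
```

```text
contact False [0.52968735 0.26628637 0.00638205]
gap 0.04928973843731206
in hand centre (F,lat) [-0.00064262 -0.00013557] r 0.024411501935009544 z 0.009128046672775059 gap 0.049433142707296374 0.006382051628113148 t 26.7
hand_26.png
```

View pics/hand_26.png

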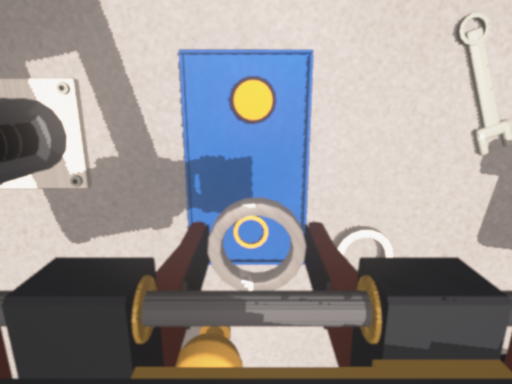

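```bash
cat >> h.py <<'E'
def place(n,a,zexp):
    q=q_yaw(a); n=np.array(n)
    move_ptp([*n,.22],q); servo_line([*n,.15],rate=.15); sleep(.2); p=current_position(); print(p)
    r=servo_line([*n,zexp+.012],rate=.05,contact_N=4); print("early",r,current_position(),current_force())
    if r: return False
    r=servo_line([*n,zexp-.003],rate=.015,contact_N=3); p=current_position(); print("contact",r,p,"expected",zexp,current_force(),current_clock())
    return r and abs(p[2]-zexp)<.003
def release(n,a,name):
    move_gripper(.065); sleep(.2); servo_line([*n,.17],rate=.12)
    move_ptp([n[0]-.07,n[1],.30],q_yaw(a)); c=capture("wrist"); W=cloud(c); cv2.imwrite(f"pics/{name}.png",c["image"])
    np.savez(name+".npz",W=W,img=c["image"])
    m=(np.linalg.norm(W[...,:2]-[.5335,.0142],axis=-1)<.024); z=W[m][:,2]; print("z in bore pct",np.nanpercentile(z,[5,25,50,75,95]),"t",current_clock())
E
python3 - <<'E'
from h import *
a=.165+np.pi/2; n=[.5343,.0141]
if place(n,a,.092+.0024): release(n,a,"n4")
E
```

```text
[0.5352392  0.01418476 0.15111177]
early False [0.53457509 0.01408316 0.10663274] [ 0.10420625 -0.11041168 -0.24921923]
contact True [0.53432243 0.014098   0.0946635 ] expected 0.0944 [-0.42245745 -0.17271866  4.21947852] 30.2833
z in bore pct [0.09169505 0.09275191 0.09692034 0.10397461 0.10508421] t 32.4333
```

```bash
python3 - <<'E'
from h import *
fetch([.4565,.2495],.165+np.pi/2,.012)
E
python3 - <<'E'
import cv2,numpy as np,glob
a=cv2.imread("pics/n4.png"); b=cv2.imread(sorted(glob.glob("pics/hand_*"))[-1])
cv2.imwrite("pics/two.png",np.hstack([cv2.resize(a,(400,300)),cv2.resize(b,(400,300))]))
E
```

```text
contact False [0.45646263 0.24949379 0.00638187]
gap 0.048732478437144594
in hand centre (F,lat) [-0.00049657 -0.00029421] r 0.024840768922299028 z 0.005652036168773328 gap 0.04830676951656935 0.006381871337942602 t 38.125
```

View pics/two.png

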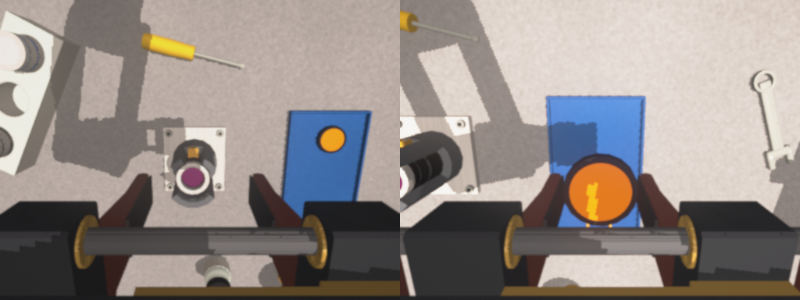

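The spacer lies flat in the bore at (192,178) in the left half, and the filter is held level at (600,190) in the right half. Placing it.

```bash
python3 - <<'E'
from h import *
a=.165+np.pi/2; n=[.5344,.0143]
if place(n,a,.104+.0024):
    release(n,a,"n5")
    for nme in ("scene","side"):
        c=capture(nme); W=cloud(c); cv2.imwrite(f"pics/{nme}_end.png",c["image"]); d=np.load(nme+".npz")
        df=np.abs(c["image"].astype(int)-d["img"]).max(-1); print(nme,"changed px",(df>60).sum())
    im=cv2.imread("pics/n5.png")[60:290,170:400]; s=cv2.imread("pics/scene_end.png")[130:330,110:380]
    cv2.imwrite("pics/fin.png",np.hstack([cv2.resize(im,(400,400),interpolation=cv2.INTER_CUBIC),cv2.resize(s,(400,400),interpolation=cv2.INTER_CUBIC)]))
E
```

```text
[0.53529663 0.01441573 0.15112703]
early False [0.53452168 0.01428313 0.11835721] [-0.3850242  -0.12596305  0.08376517]
contact True [0.53431575 0.01428873 0.10665157] expected 0.1064 [0.11558776 0.11697958 4.51590043] 41.45
z in bore pct [0.11045191 0.11204115 0.11255604 0.11307481 0.1137108 ] t 43.5083
scene changed px 19600
side changed px 9913
```

View pics/fin.png

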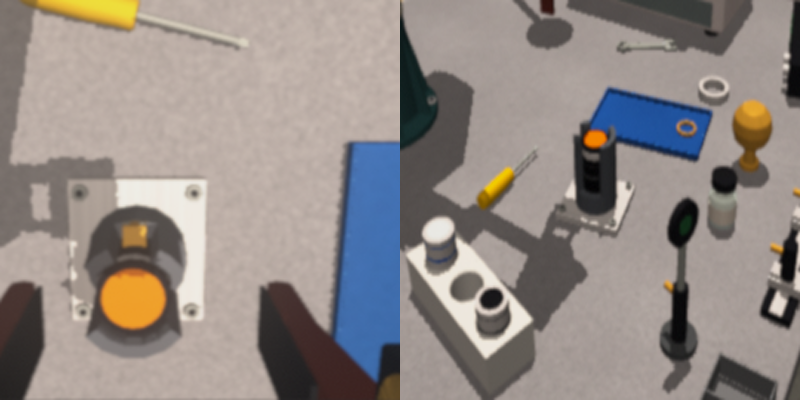

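The stack is flat in the pocket: the filter's top reads 112.5 mm (112 expected) and the other things are in place. Handing in.

```bash
python3 -c "
from bench import *
print(current_position(),current_clock()); print(close_job())"
```

```text
[0.46401819 0.01434321 0.29780115] 43.6083
the job is handed in; nothing more can be done
None
```

The detector head is stacked in the nest: barrel at the bottom with its connector in the side notch, then the spacer, then the filter. I handed the job in at 43.6 s of the 72 s allowed; it reports no verdict.

| Piece | Tool height at contact (mm) | Expected (mm) |
|---|---|---|
| Barrel | 61.8 | 62 |
| Spacer | 94.7 | 94.4 |
| Filter | 106.7 | 106.4 |

- **Gentleness:** each piece was lowered slowly until light contact, with about 4 N on the tool reading, before the fingers opened.
- **Final state:** after the release, the filter's top read 110.5–113.7 mm across the pocket, median 112.5 mm. The expected value is 112 mm, the camera tends to read about 1.5 mm high, and the rim is at 120 mm. So the stack is flat and below the rim.
- **Everything else:** in the last scene view the two tubes, the brass ring, the screwdriver, the wrench, the jar, the iris, the sphere and the large look-alike ring looked where they were. I judged this by eye. The before-and-after image comparison told me nothing, because the arm and its shadow had moved.

No check failed.

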